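Take the sauce pot off the warm zone and snap its spout cap on

ROBOT

A 6-joint arm with a two-finger parallel gripper is mounted at the origin on a cart in front of the work surface, level with it; the furniture and walls round the work are solid. World frame = base frame: x ahead of the robot, y to its left, z up, the work surface at z = 0. Lengths are in m, angles in rad, forces in N, time in s.
With the tool pointing down it reaches from about 0.375 to 0.9 m from the base axis. Payload 3.1 kg.
Tool frame: the origin (TCP) lies between the finger pads; the fingertips stand manip.finger_overhang ahead of it and the grasp point (between the pads) lies 5 mm behind it (manip.finger_overhang is the distance from the TCP to the fingertips, in m); z points along the fingers, y is the line along which they close (so a half turn about z gives the same grasp; the last joint's range is limited). The gripper opens to 85 mm and grips with 20 to 120 N. Pads are 22 mm wide; open, the fingers measure 114 mm over their backs; the gripper's body (76 mm by 85 mm) begins 54 mm behind the grasp point. The pads swing forward as they close: fully open they stand 13 mm farther back than shut.
Start: joints at [0.981, 0.527, 1.433, -0, 1.181, -0.178], TCP at [0.25, 0.573, 0.245] pointing down, gripper open.
Joint ranges: [-3.08, 3.08], [-0.75, 2.2], [0.22, 2.44], [-1.43, 4.57], [0, 2.65], [-2.85, 2.85]. Speed limits (rad/s): [2.79, 2.79, 3.14, 3.14, 3.14, 3.14].

INTERFACE

Orientations are given as a unit quaternion [x, y, z, w].
In Python, from station import manip gives the robot as it stands.
- The arm moves only by the tool drive_tool, never from a script. Its argument "plan" is a list of rows, each a list of 7 numbers: the shift along the tool's x, y, z in m, then the turn, a rotation vector about the tool's x, y, z in degrees, then the opening, from -1 (shut) to 1 (fully open). In form: [[x, y, z, wx, wy, wz, gripper], ...]. A call has 1 to 10 rows; each row shifts and turns the commanded pose from where the row before left it, along the tool's axes as they then stand; what a row does not reach is not made up. A row lasts 1/10 s, in which the tool goes at most 50 mm and 8.59 degrees, less where a joint would pass 70% of its speed; a pose out of reach is approached as far as the arm can. A call is refused whole if a number of a shift passes 0.05 or a number of a turn 8.59, either way. A call with a gripper value outside its range is refused whole. The fingers move at their own pace and stop on an object; "newtons" is the grip in N (left out, the last holds). Time passes only in rows, so rows that do not move let the fingers close. It gives the time, the measured TCP pose, the force, the opening and the grip force at its end, in the units of the state.
- manip.sense(): the state, without advancing time (a new reading comes with each control period).
- manip.snapshot(name): name is "scene" or "top"; returns a dict with "image" (400x640x3 uint8, red, green, blue), "z_map" (400x640 float32, m along the optical axis (not along the pixel's ray), 0 where there is no reading), "fov_y" (degrees; the focal length in pixels is half the picture's height over the tangent of half this angle, whatever the lens; pixels are square), "cx", "cy" (the principal point, pixels), "extrinsics" (4x4, takes a point from camera to world coordinates). Camera axes: x right, y up, looking along -z (the intrinsics and any distortion apply to the point x, -y, -z); pixel columns grow to the right and rows downward; lengths in m; the calibration is good to about 2 mm. A picture is of the moment at which its call begins.
- manip.sign_off(): hands the job in; it is judged then, once.
The state is a dict: "t": time; "q": joint angles; "qd": joint speeds; "tau": joint torques, N m; "tcp_pos": TCP position; "tool_rot": TCP orientation; "force": force on the tool from outside, world axes, zero at the start; "ft_torque": the same for the moment, N m; "finger_gap": opening from 0.0 (shut) to 1.0 (fully open); "gripper_force": force on a finger pad.
Only numpy, scipy, OpenCV 4.12 (cv2) and the standard library are available. Lean on these libraries where they do the work, as an engineer would, in place of code of your own. Each camera call takes 0.05 s, during which the arm holds its last target. There are 200 camera calls.

TASK

Slide the copper sauce pot across the black warmer, without lifting it, from the orange ring until it stands inside the green ring. Then press the red snap cap straight down over the white spout on its lid until it clicks, and keep pressing: the program finishes while you are still holding the cap pressed fully down. Leave the other things where they are.

Things in the scene. Friction and masses are not known exactly. Their poses are not given: they have to be found in the camera images.
- pot: Round copper sauce pot, loose, about 0.7 kg, 84 mm across and 46 mm high to its flat closed lid, with a dark wooden handle on one side and a white spout (a round stud) in the middle of the lid. Origin: centre of its underside. z up; the handle points along the pot's own -x.
- pot_handle (a point): Middle of the pot's handle, 70 mm out from the pot's axis and 36 mm above its underside. The handle is a level flat-sided bar, 14 mm wide and 16 mm tall (28 to 44 mm above the underside), ending 97 mm from the pot's axis; from 45 mm outward it is free on all sides.
- spout_top (a point): Centre of the flat top of the white spout, on the pot's axis, 78 mm above the pot's underside. The spout is 28 mm across and stands 32 mm above the lid; its top 8 mm taper to 20 mm across. A spring-backed black rubber seal 14 mm across stands 3 mm above this top.
- catches (a point): Point on the spout's axis, 61 mm above the pot's underside, level with four polished steel spring catches that bulge 4.5 mm out of the spout's sides. The cap's lip meets them with the cap's rim about 67 mm above the pot's underside; the push peaks at about 10 N, then drops (the click) once the rim is below about 58 mm.
- seal (a joint): How far the rubber seal in the spout's top is pushed down, m: 0 when free, 0.003 when it is flush with the spout's top and the cap's roof rests on the spout. Spring of 2 N per mm: it lifts a cap that is snapped on but not pressed by about 2 to 3 mm.
- cap: Red plastic snap cap, loose, about 35 g, standing mouth down: 44 mm across, 34 mm high, fine grip ribs. Origin: centre of its lower rim, z up. Hollow, 30 mm deep; a lip inside the mouth leaves an opening 31 mm across, about 1.5 mm free all round the spout. Its turn about z does not matter.
- cap_top (a point): Centre of the cap's flat top, 34 mm above its rim. Fully down, the cap's roof rests on the spout's top, with the rim 48 mm above the pot's underside (2 mm above the lid) and this point 82 mm above it.
- warmer: Flat black two-zone warmer, fixed to the table: 130 x 256 mm, 6 mm thick. Origin: centre of its underside; its own y runs along its length. Its two rings lie 60 mm either side of its centre along y; which is left and which right changes. To its right a tall brown paper bag (0.5 m high, always there) fills the table beyond x = 0.44 from y = -0.41 outward: keep the hand off it.
- warm_zone: Orange ring printed on the warmer's top, inner radius 51 mm, outer 56 mm; the pot starts in it. Origin: centre of the ring, on the warmer's top face (6 mm above the table).
- rest_zone: Green ring printed on the warmer's top, same size, where the pot must stand. Origin: centre of the ring, on the warmer's top face.
- ink_pad: Dark blue ink pad, 60 x 90 x 17 mm, origin under its centre. Bystander.
- date_stamp: Rubber stamp with a black handle, 30 x 50 x 70 mm, origin under its centre. Bystander.
- round_box: Round chip-wood box, 68 mm across, 30 mm high, origin under its centre. Bystander.
- choc_bar: Green chocolate bar, 56 x 139 x 11 mm, origin under its centre. Bystander.
Not all that is in view belongs to the job. Leave any blue or purple look-alike of the cap alone.

How it is judged:
By the outcome, as a careful person would: the job done as asked, in the order asked, and still so for the second after the job is handed in, while the arm keeps its last pose, push and grip.
It also fails if it takes over 51 s, if anything falls off the work surface, if the arm or the gripper's body presses on something with over 40 N, if the wrist force passes 120 N, or if a joint passes its speed limit or range.

## Working session

There is one attempt and no reset: what is moved stays moved. The work goes in short steps, Python scripts to look and compute and a tool call to move; the robot and the scene stay as the last step left them, time stands still between calls to the robot, and variables do not carry over. Pictures are saved under pics/ and viewed, at most 13 in all, crops included, and the job is handed in when it is done.

Besides the shell and the picture viewer there is one more tool, called after "Request:" as name(argument=value, ...), one argument or row to a line, values as JSON. drive_tool: Moves the arm, as the interface text tells. Its arguments: {"type":"object","properties":{"plan":{"type":"array"},"newtons":{"type":"number"}},"required":["plan"]}

```bash
mkdir -p pics; python3 - <<'E'
from station import manip
import cv2,numpy as np
s=manip.sense();print(s['t'],s['tcp_pos'],s['tool_rot'],s['finger_gap'],manip.finger_overhang)
for n in('scene','top'):
    d=manip.snapshot(n);np.savez(''+n+'.npz',**d)
    cv2.imwrite(f'pics/{n}0.png',d['image'][:,:,::-1]);print(n,[k for k in d],d['fov_y'],d['cx'],d['cy'],np.round(d['extrinsics'],3).tolist(), {k:v for k,v in d.items() if k not in('image','z_map','extrinsics')})
E
```

```text
0.0 [0.2497246  0.57217492 0.24431251] [ 2.04444335e-01  9.78877548e-01 -1.03801770e-03 -4.26734514e-04] 1.0011108772046005 0.014
scene ['image', 'z_map', 'fov_y', 'cx', 'cy', 'extrinsics'] 54.83867547688616 320.34797204047436 199.84329340668836 [[0.707, 0.355, -0.612, -0.092], [-0.707, 0.378, -0.598, -0.86], [0.019, 0.855, 0.518, 0.617], [0.0, 0.0, 0.0, 1.0]] {'fov_y': 54.83867547688616, 'cx': 320.34797204047436, 'cy': 199.84329340668836}
top ['image', 'z_map', 'fov_y', 'cx', 'cy', 'extrinsics'] 55.10903859793011 319.1798790998899 202.73308164376817 [[-0.015, 0.992, -0.128, 0.421], [-1.0, -0.015, -0.001, -0.21], [-0.003, 0.128, 0.992, 0.947], [0.0, 0.0, 0.0, 1.0]] {'fov_y': 55.10903859793011, 'cx': 319.1798790998899, 'cy': 202.73308164376817}
```

View pics/scene0.png

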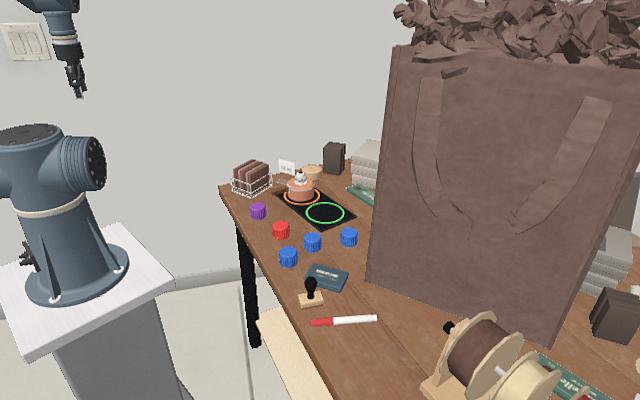

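View pics/top0.png

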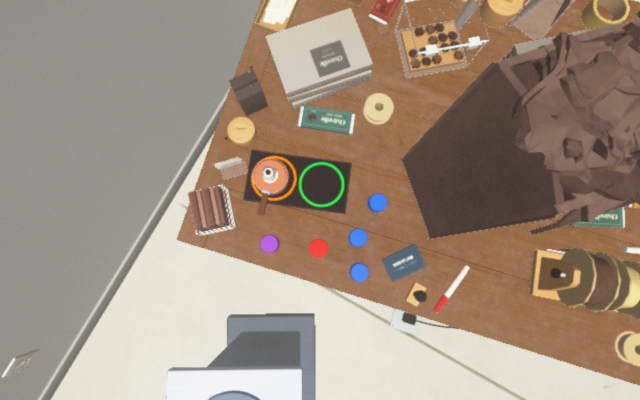

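The scene view shows the red cap at (281,230) and the pot at (301,187) in the orange ring, with the green ring at (325,213). In the top view the pot is at (270,177) with its handle at (264,203). The green ring is at (321,185), and the red cap at (318,249) has purple and blue look-alikes beside it.

```bash
cat > h.py <<'E'
import cv2,numpy as np
from station import manip
def load(n): return dict(np.load(f'{n}.npz'))
def ray(d,u,v):
    f=200/np.tan(np.radians(d['fov_y'])/2); E=d['extrinsics']
    return E[:3,3],E[:3,:3]@np.array([(u-d['cx'])/f,-(v-d['cy'])/f,-1.])
def onplane(d,u,v,z):
    o,r=ray(d,u,v); return o+r*(z-o[2])/r[2]
def depthpt(d,u,v):
    o,r=ray(d,u,v); return o+r*d['z_map'][int(v),int(u)]
def mask(d,lo,hi,box):
    h=cv2.cvtColor(np.ascontiguousarray(d['image']),cv2.COLOR_RGB2HSV)
    m=cv2.inRange(h,np.array(lo),np.array(hi)); k=np.zeros_like(m);x0,y0,x1,y1=box;k[y0:y1,x0:x1]=m[y0:y1,x0:x1]
    return k
def cloud(d,m):
    return np.array([depthpt(d,u,v) for v,u in zip(*np.nonzero(m)) if d['z_map'][v,u]>0])
E
python3 - <<'E'
from h import *
B={'top':dict(g=(290,150,355,215),o=(245,150,300,205),cap=(300,235,335,265),pot=(250,155,292,200)),
 'scene':dict(g=(295,190,355,235),o=(280,170,325,210),cap=(268,218,294,243),pot=(285,165,320,205))}
for n in('top','scene'):
    d=load(n)
    g=mask(d,(50,150,100),(75,255,255),B[n]['g']); c=cv2.findNonZero(g); 
    hull=cv2.convexHull(c); e=cv2.fitEllipse(hull); print(n,'green',len(c),e,onplane(d,*e[0],.006), cloud(d,g)[:,2].mean())
    P=np.array([onplane(d,u,v,.006) for u,v in c[:,0]]);print('  circ',cv2.minEnclosingCircle(P[:,:2].astype(np.float32)))
    r=mask(d,(0,180,90),(6,255,255),B[n]['cap'])|mask(d,(174,180,90),(180,255,255),B[n]['cap'])
    C=cloud(d,r);print('  cap',len(C),C.min(0),C.max(0),np.median(C,0))
    top=C[C[:,2]>.03];print('  captop',len(top),top.mean(0),cv2.minEnclosingCircle(top[:,:2].astype(np.float32)) )
    o=mask(d,(8,200,200),(18,255,255),B[n]['o']);c=cv2.findNonZero(o)
    P=np.array([onplane(d,u,v,.006) for u,v in c[:,0]]);print('  orange',len(c),cv2.minEnclosingCircle(P[:,:2].astype(np.float32)))
    im=d['image']; x0,y0,x1,y1=(235,140,345,275) if n=='top' else (260,160,360,250)
    cv2.imwrite(f'pics/{n}1.png',cv2.resize(im[y0:y1,x0:x1,::-1],None,fx=4,fy=4,interpolation=cv2.INTER_CUBIC)) 
E
```

```text
top green 398 ((321.0609436035156, 184.16322326660156), (45.11820602416992, 45.84619140625), 89.31314849853516) [ 0.58935683 -0.21432317  0.006     ] 0.006440504801345039
  circ ((0.5899453163146973, -0.21444770693778992), 0.05750202015042305)
  cap 252 [ 0.40981839 -0.22357424 -0.00162616] [ 0.45250444 -0.18215755  0.0380429 ] [ 0.43122713 -0.2044735   0.03379048]
  captop 240 [ 0.43163158 -0.20438655  0.03396581] ((0.4311150908470154, -0.2041929066181183), 0.021499864757061005)
  orange 229 ((0.6075843572616577, -0.09581097215414047), 0.05689643695950508)
scene green 9 ((324.79119873046875, 213.019775390625), (22.635181427001953, 39.92887878417969), 92.5689468383789) [ 0.58719841 -0.215689    0.006     ] 0.00809852479832138
  circ ((0.5992755889892578, -0.1971859335899353), 0.05469484254717827)
  cap 45 [ 0.41016565 -0.22683782  0.00134728] [ 0.44524694 -0.193879    0.03316959] [ 0.43100517 -0.22340766  0.01767236]
  captop 7 [ 0.43738648 -0.22269005  0.0315108 ] ((0.435244619846344, -0.22180743515491486), 0.010731942020356655)Traceback (most recent call last):
  File "<stdin>", line 13, in <module>
TypeError: 'NoneType' object is not subscriptable
```

View pics/top1.png

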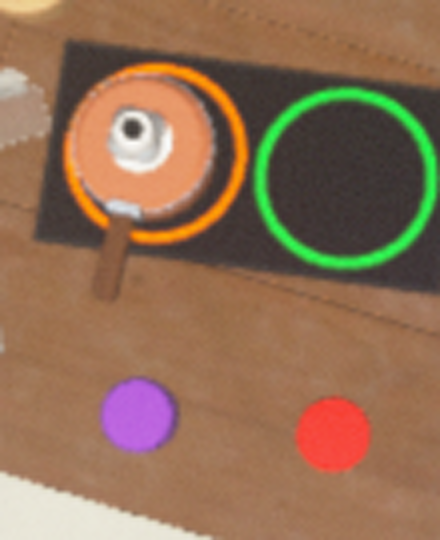

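The crop (4x, origin 235,140) shows the spout near (135,130) on the lid, the handle going down to (105,295), the green ring centred at (347,178) and the red cap at (334,435). Next I measure the pot, using height bands in the depth map.

```bash
python3 - <<'E'
from h import *
d=load('top'); M=np.zeros((400,640),np.uint8);M[150:222,240:300]=1
vs,us=np.nonzero(M);P=np.array([depthpt(d,u,v) for u,v in zip(us,vs)])
h=cv2.cvtColor(d['image'],cv2.COLOR_RGB2HSV)[vs,us]
lid=P[(P[:,2]>.044)&(P[:,2]<.06)&(h[:,0]<12)&(h[:,1]>90)&(P[:,0]>.565)]
print('lid',len(lid),np.median(lid[:,2]),cv2.minEnclosingCircle(lid[:,:2].astype(np.float32)))
sp=P[(P[:,2]>.078)];print('spout',len(sp),sp.mean(0),np.median(sp,0),sp[:,2].max(),cv2.minEnclosingCircle(sp[:,:2].astype(np.float32)))
a=P[(P[:,2]>.035)&(P[:,2]<.06)&(P[:,0]<.568)]
print('handle',len(a),a.min(0),a.max(0),a.mean(0),np.median(a[:,2]))
vx,vy,x0,y0=cv2.fitLine(a[:,:2].astype(np.float32),cv2.DIST_L2,0,.001,.001).ravel();print(vx,vy,x0,y0,np.degrees(np.arctan2(vy,vx)))
o=mask(d,(8,200,180),(20,255,255),(240,150,300,205));Q=np.array([onplane(d,u,v,.006) for u,v in cv2.findNonZero(o)[:,0]])
w=mask(d,(0,0,0),(180,110,85),(240,145,357,220));w=cv2.morphologyEx(w,cv2.MORPH_CLOSE,np.ones((9,9)))
c=max(cv2.findContours(w,0,2)[0],key=cv2.contourArea);b=cv2.boxPoints(cv2.minAreaRect(c));print('warmer',[onplane(d,*p,.006)[:2].round(4).tolist() for p in b])
for nm,z in(('spout',.084),):pass
E
```

```text
lid 666 0.05124911915273994 ((0.6067819595336914, -0.09253329783678055), 0.042107995599508286)
spout 119 [ 0.56698252 -0.11791949  0.26480255] [ 0.60312947 -0.09578869  0.08433189] 0.9469423279912736 ((0.5186991691589355, -0.1477002650499344), 0.11603034287691116)
handle 180 [ 0.51264187 -0.1089903   0.03695168] [ 0.56779606 -0.06444684  0.05377292] [ 0.5428725  -0.07917399  0.04857727] 0.049079504750696445
0.9326611 -0.3607537 0.5428725 -0.07917399 -21.146488
warmer [[0.5535, -0.0218], [0.6797, -0.0369], [0.6419, -0.2895], [0.517, -0.2703]]
```

```bash
python3 - <<'E'
from h import *
d=load('top');f=200/np.tan(np.radians(d['fov_y'])/2)
vs,us=np.mgrid[0:400,0:640];R=np.stack([(us-d['cx'])/f,-(vs-d['cy'])/f,-np.ones(us.shape)],-1)*d['z_map'][...,None]
E=d['extrinsics'];P=R@E[:3,:3].T+E[:3,3]
H=cv2.cvtColor(d['image'],cv2.COLOR_RGB2HSV)
x,y,z=P[...,0],P[...,1],P[...,2];ok=d['z_map']>0
# handle: raised points clear of body disk
c0=np.array([.6045,-.0935])
m=ok&(z>.044)&(z<.054)&(np.hypot(x-c0[0],y-c0[1])>.05)&(np.hypot(x-c0[0],y-c0[1])<.11)&(x<.565)&(y<-.04)&(y>-.13)
a=P[m];print('handle',len(a),a.min(0),a.max(0),a.mean(0))
r=cv2.minAreaRect(a[:,:2].astype(np.float32));print(r)
l=cv2.fitLine(a[:,:2].astype(np.float32),cv2.DIST_L2,0,.001,.001).ravel();print('line',l,np.degrees(np.arctan2(l[1],l[0])))
m=ok&(z>.046)&(z<.056)&(np.hypot(x-c0[0],y-c0[1])<.047)&(x>.57)
q=P[m];print('lid',len(q),q.min(0),q.max(0),cv2.minEnclosingCircle(q[:,:2].astype(np.float32)))
m=ok&(z>.080)&(z<.092)&(np.hypot(x-c0[0],y-c0[1])<.03)
q=P[m];print('spout',len(q),q.mean(0),cv2.minEnclosingCircle(q[:,:2].astype(np.float32)))
for nm,bx in(('purple',(255,230,285,260)),('blue1',(345,225,370,250)),('blue2',(345,262,372,285)),('blue3',(367,192,390,215))):
    k=np.zeros(ok.shape,bool);k[bx[1]:bx[3],bx[0]:bx[2]]=1;k&=ok&(z>.028);print(nm,P[k].min(0).round(3),P[k].max(0).round(3))
# tall map
for X in np.arange(.40,.75,.03):
  print('%.2f'%X,[ '%3d'%(1000*z[ok&(abs(x-X)<.015)&(abs(y-Y)<.015)].max()) if (ok&(abs(x-X)<.015)&(abs(y-Y)<.015)).any() else ' - ' for Y in np.arange(.06,-.36,-.03)])
d=load('scene')
for n,p in(('cap',(.431,-.2043,.034)),('pot',(.6045,-.0935,.084))):
    q=np.linalg.inv(d['extrinsics'])@np.array([*p,1]);F=200/np.tan(np.radians(d['fov_y'])/2);print(n,'in scene',d['cx']-F*q[0]/q[2],d['cy']+F*q[1]/q[2])
im=d['image'][165:245,265:350,::-1];cv2.imwrite('pics/s2.png',cv2.resize(im,None,fx=7,fy=7,interpolation=cv2.INTER_CUBIC))
E
```

```text
handle 118 [ 0.51264187 -0.0854095   0.04421914] [ 0.55843314 -0.06444684  0.05377292] [ 0.53425004 -0.07529924  0.04921978]
((0.5347333550453186, -0.07506957650184631), (0.014154394157230854, 0.04539356380701065), 77.22696685791016)
line [ 0.97228    -0.23381941  0.53425    -0.07529924] -13.522041
lid 715 [ 0.57105729 -0.13549585  0.04603357] [ 0.64777821 -0.05168552  0.0559825 ] ((0.6061827540397644, -0.09339147806167603), 0.04256320372223854)
spout 82 [ 0.60611694 -0.09344508  0.08401479] ((0.6060868501663208, -0.09315208345651627), 0.012674295343458652)
purple [ 0.424 -0.11   0.028] [ 0.466 -0.067  0.038]
blue1 [ 0.435 -0.322  0.028] [ 0.478 -0.279  0.038]
blue2 [ 0.353 -0.321  0.028] [ 0.395 -0.281  0.039]
blue3 [ 0.52  -0.37   0.028] [ 0.561 -0.329  0.04 ]
0.40 [' - ', ' - ', '  1', '  3', '  4', '  4', '  5', '  5', ' 29', ' 37', '  4', ' 34', ' 37', ' 36']
0.43 ['  3', '  5', '  5', '  3', ' 36', ' 38', ' 36', '  5', ' 36', ' 38', ' 33', ' 30', ' 36', ' 34']
0.46 [' 52', '  4', '  4', '  3', ' 35', ' 38', ' 37', '  3', ' 35', ' 37', '  3', ' 35', ' 37', ' 36']
0.49 [' 85', ' 
[... 320 characters left out ...]
3', '  9', ' 54', ' 81', ' 56', ' 10', '  9', '  9', ' 12', ' 10', '  4', '  5']
0.61 ['  4', ' 49', '  6', ' 10', ' 55', ' 90', ' 78', ' 47', ' 10', ' 10', ' 10', ' 11', '  9', '  4']
0.64 ['  3', ' 85', ' 86', ' 85', ' 55', ' 55', ' 55', ' 11', ' 10', ' 11', ' 10', '  9', '  9', '  3']
0.67 ['  5', '  5', '  5', '  9', '  9', ' 10', ' 11', '  9', '  8', '  6', '  3', '  4', '  3', '  4']
0.70 ['  5', '  4', ' 33', ' 33', ' 32', '  4', '  4', '  4', '  3', '  4', '  4', '  4', '  4', '  4']
0.73 ['  3', '  5', ' 34', ' 33', ' 34', '  4', '  5', '  6', ' 15', ' 15', ' 16', ' 16', ' 13', '  4']
cap in scene 280.41628617471224 224.6742375554656
pot in scene 300.5013393373532 173.00671916433342
```

View pics/s2.png

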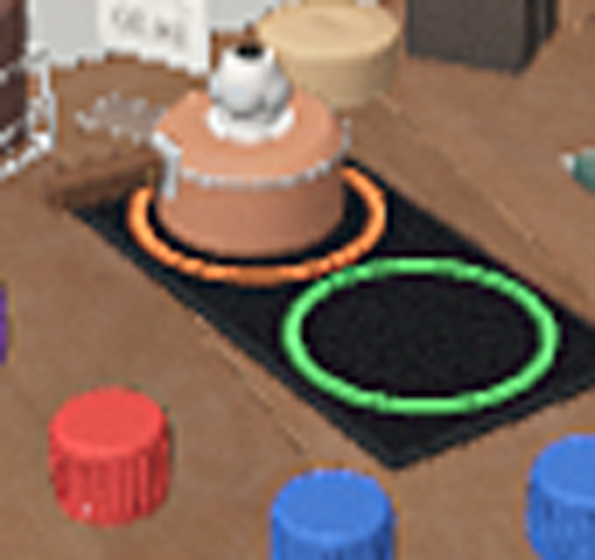

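Request:
drive_tool(
  plan=[
    [0,0,0,0,0,-4.8,0],
    [0,0,0,0,0,-4.8,0],
    [-0.024,-0.031,0,0,0,0,0],
    [-0.024,-0.031,0,0,0,0,0],
    [-0.024,-0.031,0,0,0,0,0],
    [-0.024,-0.031,0,0,0,0,0],
    [-0.024,-0.031,0,0,0,0,0],
    [-0.024,-0.031,0,0,0,0,0],
    [-0.024,-0.031,0,0,0,0,0],
    [-0.024,-0.031,0,0,0,0,0],
  ],
  newtons=60,
)

```text
t: 1.1
tcp_pos: [0.3766, 0.2841, 0.2451]
tool_rot: [0.122, 0.993, -0.0, -0.0]
force: [0.4, 0.6, -0.8]
finger_gap: 0.497
gripper_force: 0.0
```

Request:
drive_tool(
  plan=[
    [-0.024,-0.031,0,0,0,0,0],
    [-0.024,-0.031,0,0,0,0,0],
    [-0.024,-0.031,0,0,0,0,0],
    [-0.024,-0.031,0,0,0,0,0],
    [-0.024,-0.031,0,0,0,0,0],
    [-0.024,-0.031,0,0,0,0,0],
    [-0.024,-0.031,0,0,0,0,0],
    [-0.024,-0.031,0,0,0,0,0],
    [-0.024,-0.031,0,0,0,0,0],
    [-0.024,-0.031,0,0,0,0,0],
  ],
)

```text
t: 2.1
tcp_pos: [0.5345, -0.0747, 0.245]
tool_rot: [0.122, 0.993, 0.0, -0.0]
force: [0.3, -0.2, 0.5]
finger_gap: 0.499
gripper_force: 0.0
```

```bash
cat >> h.py <<'E'
from scipy.spatial.transform import Rotation
def toward(p,yaw=None):
    s=manip.sense();R=Rotation.from_quat(s['tool_rot']).as_matrix()
    print('t',round(s['t'],2),'tcp',s['tcp_pos'].round(4),'yaw_y',np.degrees(np.arctan2(R[1,1],R[0,1])).round(2),'z',R[:,2].round(4),'gap',round(s['finger_gap'],3),'gf',s['gripper_force'],'F',np.round(s['force'],2),'q',np.round(s['q'],2))
    print('tool shift',(R.T@(np.array(p)-s['tcp_pos'])).round(4))
E
python3 -c "
from h import *
toward((.536,-.0759,.037))"
```

```text
t 2.1 tcp [ 0.5345 -0.0747  0.245 ] yaw_y 75.99 z [-8.e-04  4.e-04 -1.e+00] gap 0.499 gf 0.0 F [ 0.34 -0.2   0.47] q [-0.35  0.41  1.65  0.    1.08 -1.67]
tool shift [-0.0019 -0.0009  0.208 ]
```

Request:
drive_tool(
  plan=[
    [-0.002,-0.001,0.03,0,0,0,0],
    [0,0,0.03,0,0,0,0],
    [0,0,0.03,0,0,0,0],
    [0,0,0.03,0,0,0,0],
    [0,0,0.03,0,0,0,0],
    [0,0,0.03,0,0,0,0],
    [0,0,0.014,0,0,0,0],
    [0,0,0.014,0,0,0,0],
    [0,0,0,0,0,0,-1],
    [0,0,0,0,0,0,-1],
  ],
  newtons=40,
)

```text
t: 3.1
tcp_pos: [0.5365, -0.0747, 0.0378]
tool_rot: [0.122, 0.993, -0.0, 0.0]
force: [-0.2, 1.2, -0.1]
finger_gap: 0.173
gripper_force: 0.6
```

Request:
drive_tool(
  plan=[
    [0,0,0,0,0,0,-1],
    [0,0,0,0,0,0,-1],
    [0,0,0,0,0,0,-1],
  ],
)

```text
t: 3.4
tcp_pos: [0.5366, -0.0746, 0.0379]
tool_rot: [0.122, 0.993, -0.0, 0.001]
force: [1.1, 2.2, -1.4]
finger_gap: 0.158
gripper_force: 40.6
```

```bash
python3 -c "
from h import *
toward((.536,-.0759,.037))
d=manip.snapshot('top');np.savez('top.npz',**d)
cv2.imwrite('pics/top2.png',cv2.resize(d['image'][140:275,235:345,::-1],None,fx=4,fy=4))"
```

```text
t 3.4 tcp [ 0.5366 -0.0746  0.0379] yaw_y 76.03 z [ 1.5e-03 -4.0e-04 -1.0e+00] gap 0.158 gf 40.61819136142731 F [ 1.05  2.2  -1.4 ] q [-0.34  0.74  1.79  0.    0.61 -1.67]
tool shift [ 0.0002 -0.0014  0.0009]
```

View pics/top2.png

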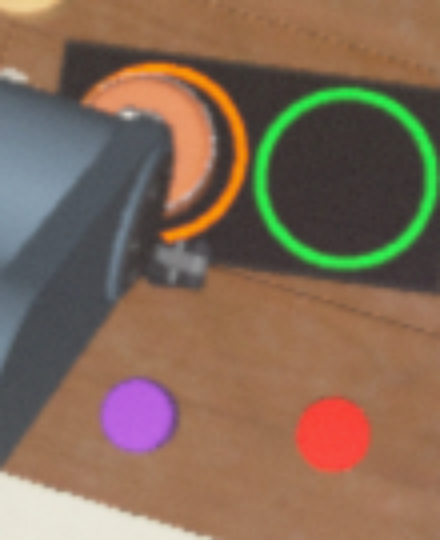

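The handle is gripped: the gap reads 13 mm at 40 N. The crop shows the arm over the pot at about (130,150), with the green ring and the red cap clear. Next is the slide.

Request:
drive_tool(
  plan=[
    [-0.0005,-0.005,0,0,0,0,-1],
    [-0.0012,-0.011,0,0,0,0,-1],
    [-0.0013,-0.012,0,0,0,0,-1],
    [-0.0013,-0.012,0,0,0,0,-1],
    [-0.0013,-0.012,0,0,0,0,-1],
    [-0.0013,-0.012,0,0,0,0,-1],
  ],
)

```text
t: 4.05
tcp_pos: [0.5269, -0.1382, 0.0379]
tool_rot: [0.122, 0.993, 0.0, -0.0]
force: [0.8, 4.8, 2.9]
finger_gap: 0.158
gripper_force: 41.4
```

Request:
drive_tool(
  plan=[
    [-0.0013,-0.012,0,0,0,0,-1],
    [-0.0013,-0.012,0,0,0,0,-1],
    [-0.0013,-0.012,0,0,0,0,-1],
    [-0.0013,-0.012,0,0,0,0,-1],
    [-0.001,-0.0094,0,0,0,0,-1],
    [0,0,0,0,0,0,-1],
    [0,0,0,0,0,0,-1],
  ],
)

```text
t: 4.75
tcp_pos: [0.5191, -0.1968, 0.0379]
tool_rot: [0.122, 0.993, -0.001, 0.0]
force: [-3.1, -3.4, 5.3]
finger_gap: 0.156
gripper_force: 41.5
```

```bash
python3 -c "
from h import *
toward((.5366-.0166,-.0746-.121,.0379))
for n in('top','scene'):
    d=manip.snapshot(n);np.savez(n+'.npz',**d)
a=load('top')['image'][140:275,260:370,::-1];b=load('scene')['image'][160:260,265:365,::-1]
cv2.imwrite('pics/both3.png',np.hstack([cv2.resize(a,(360,440)),cv2.resize(b,(440,440))]))"
```

```text
t 4.75 tcp [ 0.5191 -0.1968  0.0379] yaw_y 75.98 z [-0.     -0.0016 -1.    ] gap 0.156 gf 41.537291407585144 F [-3.1  -3.4   5.33] q [-0.56  0.75  1.75 -0.    0.64 -1.89]
tool shift [-0.0006  0.0014 -0.    ]
```

View pics/both3.png

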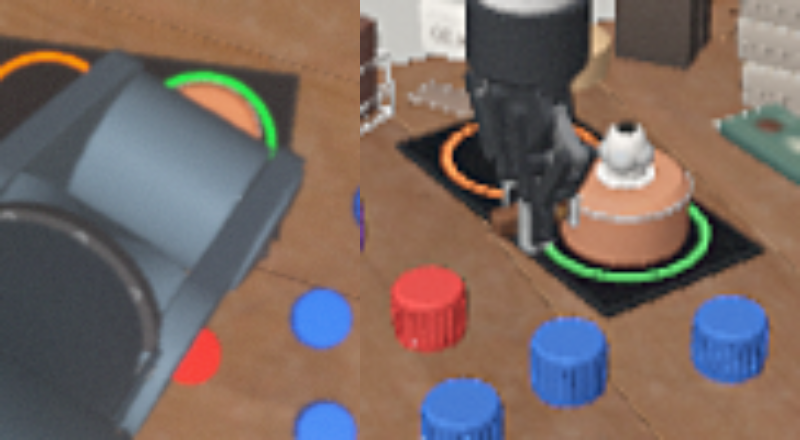

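The pot now stands in the green ring: right half, pot at (627,210) with the ring around it. I'll release, rise, and move aside to measure.

Request:
drive_tool(
  plan=[
    [0,0,0,0,0,0,0],
    [0,0,0,0,0,0,0],
    [0,0,0,0,0,0,0],
    [0,0,-0.02,0,0,0,0],
    [0,0,-0.03,0,0,0,0],
    [0,0,-0.04,0,0,0,0],
    [0,0,-0.04,0,0,0,0],
    [0,0,-0.03,0,0,0,0],
    [0.017,0.027,0,0,0,0,0],
    [0.017,0.027,0,0,0,0,0],
  ],
)

```text
t: 5.85
tcp_pos: [0.5003, -0.135, 0.1986]
tool_rot: [0.123, 0.992, -0.001, 0.002]
force: [-0.2, 1.6, -0.9]
finger_gap: 0.496
gripper_force: 0.0
```

Request:
drive_tool(
  plan=[
    [0.017,0.035,0,0,0,0,0],
    [0.017,0.035,0,0,0,0,0],
    [0.017,0.035,0,0,0,0,0],
    [0.017,0.035,0,0,0,0,0],
    [0.017,0.035,0,0,0,0,0],
    [0.017,0.035,0,0,0,0,0],
    [0,0,0,0,0,0,0],
  ],
)

```text
t: 6.55
tcp_pos: [0.4489, 0.0974, 0.1971]
tool_rot: [0.119, 0.993, 0.001, -0.001]
force: [-0.3, -0.2, -0.2]
finger_gap: 0.5
gripper_force: 0.0
```

```bash
cat >> h.py <<'E'
def measure():
    d=manip.snapshot('top');np.savez('top.npz',**d);f=200/np.tan(np.radians(d['fov_y'])/2)
    vs,us=np.mgrid[0:400,0:640];R=np.stack([(us-d['cx'])/f,-(vs-d['cy'])/f,-np.ones(us.shape)],-1)*d['z_map'][...,None]
    E=d['extrinsics'];P=R@E[:3,:3].T+E[:3,3];z=P[...,2];ok=d['z_map']>0
    r=np.hypot(P[...,0]-.589,P[...,1]+.214)
    H=cv2.cvtColor(d['image'],cv2.COLOR_RGB2HSV)
    for n,m in(('lid',ok&(z>.046)&(z<.056)&(r<.055)&(P[...,0]>.553)),('spout',ok&(z>.08)&(z<.092)&(r<.03)),
       ('cap',ok&(z>.028)&(H[...,1]>180)&((H[...,0]<7)|(H[...,0]>173))&(np.hypot(P[...,0]-.431,P[...,1]+.204)<.05))):
        q=P[m];c=cv2.minEnclosingCircle(q[:,:2].astype(np.float32));print(n,len(q),q.mean(0).round(4),np.round(c[0],4),round(c[1],4))
    return d
E
python3 -c "
from h import *
toward((.431,-.2043,.10))
d=measure()
cv2.imwrite('pics/top4.png',cv2.resize(d['image'][140:275,235:385,::-1],None,fx=4,fy=4))"
```

```text
t 6.55 tcp [0.4489 0.0974 0.1971] yaw_y 76.33 z [-0.0023  0.0013 -1.    ] gap 0.5 gf 0.0 F [-0.29 -0.21 -0.24] q [-0.03  0.38  1.89  0.    0.87 -1.36]
tool shift [-0.0541 -0.2975  0.0967]
lid 732 [ 0.5882 -0.2158  0.0513] [ 0.5893 -0.2153] 0.0426
spout 79 [ 0.5887 -0.2156  0.0843] [ 0.5895 -0.216 ] 0.012
cap 245 [ 0.4311 -0.2044  0.0342] [ 0.4309 -0.204 ] 0.021
```

View pics/top4.png

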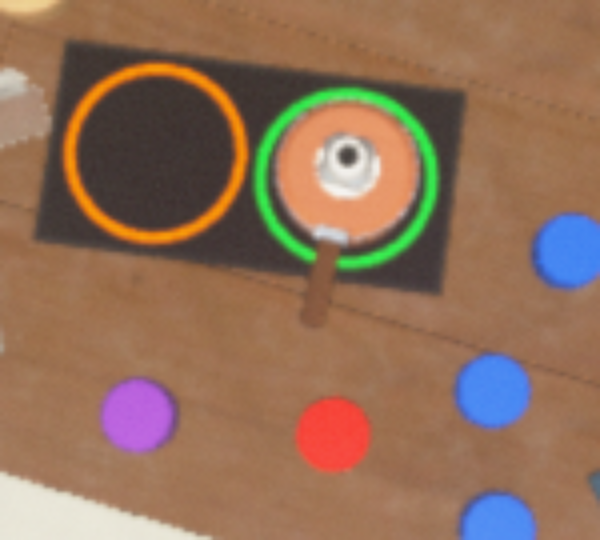

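The pot stands centred in the green ring (crop 347,175), and the cap at (334,435) is untouched. Now I'll go to the cap.

Request:
drive_tool(
  plan=[
    [-0.0054,-0.0298,0,0,0,0,0.5],
    [-0.0054,-0.0298,0,0,0,0,0.5],
    [-0.0054,-0.0298,0,0,0,0,0.5],
    [-0.0054,-0.0298,0,0,0,0,0.5],
    [-0.0054,-0.0298,0,0,0,0,0.5],
    [-0.0054,-0.0298,0.01,0,0,0,0.5],
    [-0.0054,-0.0298,0.02,0,0,0,0.5],
    [-0.0054,-0.0298,0.02,0,0,0,0.5],
    [-0.0054,-0.0298,0.02,0,0,0,0.5],
    [-0.0054,-0.0298,0.02,0,0,0,0.5],
  ],
)

```text
t: 7.6
tcp_pos: [0.4314, -0.2115, 0.1065]
tool_rot: [0.123, 0.992, -0.0, 0.0]
force: [0.6, -0.4, -0.4]
finger_gap: 0.749
gripper_force: 0.0
```

Request:
drive_tool(
  plan=[
    [0,0,0,0,0,0,0.5],
    [0,0,0,0,0,0,0.5],
  ],
)

```text
t: 7.8
tcp_pos: [0.431, -0.2099, 0.1067]
tool_rot: [0.123, 0.992, 0.0, -0.001]
force: [-0.6, 0.3, 1.1]
finger_gap: 0.75
gripper_force: 0.0
```

```bash
python3 -c "
from h import *
toward((.431,-.2042,.019))"
```

```text
t 7.8 tcp [ 0.431  -0.2099  0.1067] yaw_y 75.83 z [-0.0011  0.001  -1.    ] gap 0.75 gf 0.0 F [-0.58  0.31  1.06] q [-0.69  0.57  1.91  0.    0.66 -2.01]
tool shift [0.0013 0.0055 0.0877]
```

Request:
drive_tool(
  plan=[
    [0.0013,0.0055,0.01,0,0,0,0.5],
    [0,0,0.018,0,0,0,0.5],
    [0,0,0.018,0,0,0,0.5],
    [0,0,0.018,0,0,0,0.5],
    [0,0,0.016,0,0,0,0.5],
    [0,0,0.0075,0,0,0,0.5],
    [0,0,0,0,0,0,-1],
    [0,0,0,0,0,0,-1],
    [0,0,0,0,0,0,-1],
    [0,0,0,0,0,0,-1],
  ],
  newtons=60,
)

```text
t: 8.8
tcp_pos: [0.4321, -0.2033, 0.0205]
tool_rot: [0.122, 0.993, -0.0, 0.001]
force: [0.9, 0.0, -0.3]
finger_gap: 0.492
gripper_force: 60.6
```

Request:
drive_tool(
  plan=[
    [0,0,0,0,0,0,-1],
    [0,0,-0.02,0,0,0,-1],
    [0,0,-0.03,0,0,0,-1],
    [0,0,-0.03,0,0,0,-1],
    [0,0,-0.03,0,0,0,-1],
    [0,0,0,0,0,0,-1],
    [0,0,0,0,0,0,-1],
  ],
)

```text
t: 9.5
tcp_pos: [0.4318, -0.2033, 0.1304]
tool_rot: [0.122, 0.993, -0.0, 0.001]
force: [0.1, 0.4, -0.5]
finger_gap: 0.49
gripper_force: 60.8
```

```bash
python3 -c "
from h import *
toward((.589,-.2155,.129))
d=manip.snapshot('scene');np.savez('scene.npz',**d)
cv2.imwrite('pics/s5.png',cv2.resize(d['image'][150:260,250:370,::-1],None,fx=5,fy=5))"
```

```text
t 9.5 tcp [ 0.4318 -0.2033  0.1304] yaw_y 76.0 z [ 0.0014 -0.0012 -1.    ] gap 0.49 gf 60.78113475814462 F [ 0.13  0.38 -0.54] q [-0.67  0.52  1.91 -0.    0.71 -2.  ]
tool shift [-0.1554  0.0262  0.0016]
```

View pics/s5.png

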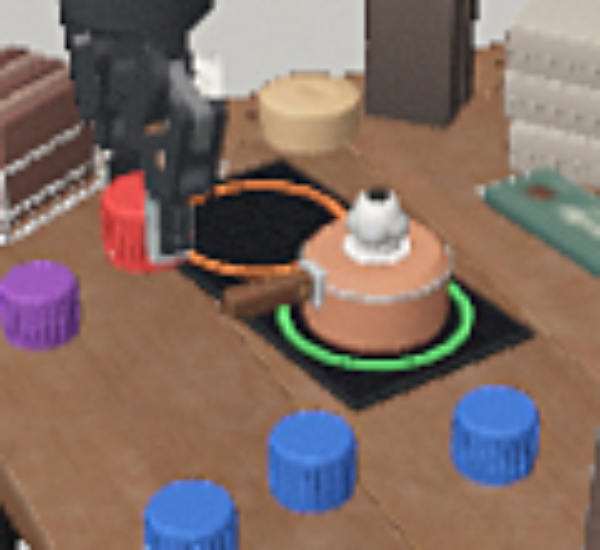

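The cap is held level in the gripper (crop 140,220), and the pot is undisturbed, with its seal at (377,193). I'll move over the spout.

Request:
drive_tool(
  plan=[
    [-0.0156,0.0027,0,0,0,0,-1],
    [-0.0156,0.0027,0,0,0,0,-1],
    [-0.0156,0.0027,0,0,0,0,-1],
    [-0.0156,0.0027,0,0,0,0,-1],
    [-0.0156,0.0027,0,0,0,0,-1],
    [-0.0156,0.0027,0,0,0,0,-1],
    [-0.0156,0.0027,0,0,0,0,-1],
    [-0.0156,0.0027,0,0,0,0,-1],
    [-0.0156,0.0025,0,0,0,0,-1],
    [-0.0156,0.0025,0,0,0,0,-1],
  ],
  newtons=80,
)

```text
t: 10.55
tcp_pos: [0.5889, -0.2144, 0.1273]
tool_rot: [0.122, 0.993, 0.001, -0.002]
force: [0.1, 0.2, -0.0]
finger_gap: 0.481
gripper_force: 81.9
```

Request:
drive_tool(
  plan=[
    [0,0,0,0,0,0,-1],
    [0,0,0,0,0,0,-1],
    [0,0,0,0,0,0,-1],
  ],
)

```text
t: 10.85
tcp_pos: [0.5879, -0.2144, 0.1286]
tool_rot: [0.122, 0.993, 0.001, -0.002]
force: [-0.4, -0.9, -0.5]
finger_gap: 0.483
gripper_force: 81.9
```

```bash
python3 -c "
from h import *
toward((.590,-.2153,.112))
d=load('scene');F=200/np.tan(np.radians(d['fov_y'])/2)
for p in((.589,-.2155,.087),):
    q=np.linalg.inv(d['extrinsics'])@np.array([*p,1]);print(d['cx']-F*q[0]/q[2],d['cy']+F*q[1]/q[2])
d=manip.snapshot('scene');np.savez('scene.npz',**d)
cv2.imwrite('pics/s6.png',cv2.resize(d['image'][140:230,280:370,::-1],None,fx=6,fy=6))"
```

```text
t 10.85 tcp [ 0.5879 -0.2144  0.1286] yaw_y 75.99 z [-0.003   0.0016 -1.    ] gap 0.483 gf 81.89535442739725 F [-0.37 -0.92 -0.46] q [-0.53  0.67  1.52 -0.    0.95 -1.85]
tool shift [-0.0023 -0.0004  0.0166]
325.9227563918271 188.46503857508128
```

View pics/s6.png

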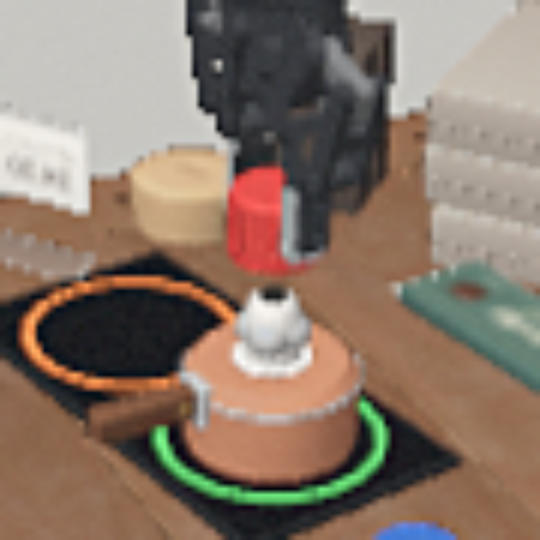

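The cap hangs directly above the spout (cap at 270,220; spout at 272,330). I'll trim the position and lower to just above the seal.

Request:
drive_tool(
  plan=[
    [-0.002,-0.0004,0.008,0,0,0,-1],
    [0,0,0.008,0,0,0,-1],
    [0,0,0.002,0,0,0,-1],
    [0,0,0,0,0,0,-1],
  ],
)

```text
t: 11.3
tcp_pos: [0.5907, -0.2156, 0.1109]
tool_rot: [0.122, 0.993, 0.0, -0.001]
force: [-0.6, 0.7, -0.7]
finger_gap: 0.489
gripper_force: 81.9
```

```bash
python3 -c "
from h import *
toward((.590,-.2153,.0965))"
```

```text
t 11.3 tcp [ 0.5907 -0.2156  0.1109] yaw_y 76.0 z [-1.6e-03  9.0e-04 -1.0e+00] gap 0.489 gf 81.90058585256338 F [-0.61  0.7  -0.67] q [-0.53  0.7   1.53 -0.    0.91 -1.85]
tool shift [0.0007 0.0002 0.0144]
```

Request:
drive_tool(
  plan=[
    [0.0005,0,0.003,0,0,0,-1],
    [0,0,0.003,0,0,0,-1],
    [0,0,0.003,0,0,0,-1],
    [0,0,0.003,0,0,0,-1],
    [0,0,0.002,0,0,0,-1],
    [0,0,0,0,0,0,-1],
    [0,0,0,0,0,0,-1],
  ],
)

```text
t: 12.0
tcp_pos: [0.5909, -0.2158, 0.0978]
tool_rot: [0.122, 0.993, -0.0, -0.0]
force: [-0.1, -0.1, -0.6]
finger_gap: 0.486
gripper_force: 81.9
```

```bash
python3 -c "
from h import *
toward((.590,-.2153,.0745))
d=manip.snapshot('scene')
cv2.imwrite('pics/s7.png',cv2.resize(d['image'][140:230,280:370,::-1],None,fx=6,fy=6))"
```

```text
t 12.0 tcp [ 0.5909 -0.2158  0.0978] yaw_y 76.01 z [-0. -0. -1.] gap 0.486 gf 81.89863448962569 F [-0.14 -0.11 -0.56] q [-0.53  0.72  1.53 -0.    0.89 -1.85]
tool shift [0.001  0.0002 0.0233]
```

View pics/s7.png

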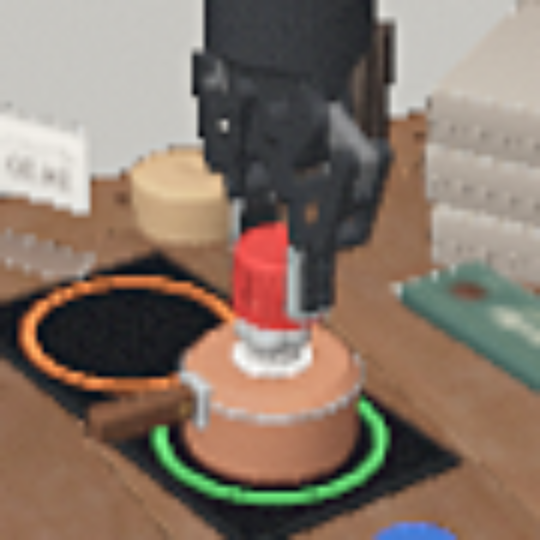

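The cap is over the spout with no side force (cap 270,280). Now I press through the catches.

Request:
drive_tool(
  plan=[
    [0.0005,0,0.003,0,0,0,-1],
    [0,0,0.003,0,0,0,-1],
    [0,0,0.003,0,0,0,-1],
    [0,0,0.003,0,0,0,-1],
    [0,0,0,0,0,0,-1],
  ],
  newtons=100,
)

```text
t: 12.55
tcp_pos: [0.5895, -0.2147, 0.0866]
tool_rot: [0.122, 0.993, 0.001, -0.001]
force: [-2.2, 2.6, 4.6]
finger_gap: 0.481
gripper_force: 101.1
```

Request:
drive_tool(
  plan=[
    [0,0,0.003,0,0,0,-1],
    [0,0,0.002,0,0,0,-1],
    [0,0,0.002,0,0,0,-1],
    [0,0,0,0,0,0,-1],
    [0,0,0,0,0,0,-1],
  ],
)

```text
t: 13.05
tcp_pos: [0.5899, -0.2154, 0.0779]
tool_rot: [0.122, 0.993, 0.0, -0.001]
force: [-1.2, 0.9, -5.6]
finger_gap: 0.477
gripper_force: 101.4
```

Request:
drive_tool(
  plan=[
    [0,0,0.002,0,0,0,-1],
    [0,0,0.001,0,0,0,-1],
    [0,0,0,0,0,0,-1],
  ],
)

```text
t: 13.35
tcp_pos: [0.5905, -0.2156, 0.0763]
tool_rot: [0.122, 0.993, 0.0, 0.0]
force: [-2.9, 3.0, 1.2]
finger_gap: 0.482
gripper_force: 101.9
```

Request:
drive_tool(
  plan=[
    [0,0,0.001,0,0,0,-1],
    [0,0,0,0,0,0,-1],
  ],
)

```text
t: 13.55
tcp_pos: [0.5905, -0.2156, 0.0754]
tool_rot: [0.122, 0.993, -0.0, 0.0]
force: [-2.2, 2.7, 4.6]
finger_gap: 0.48
gripper_force: 102.1
```

Request:
drive_tool(
  plan=[
    [0,0,0.001,0,0,0,-1],
    [0,0,0,0,0,0,-1],
  ],
)

```text
t: 13.75
tcp_pos: [0.5905, -0.2156, 0.0745]
tool_rot: [0.122, 0.993, -0.0, 0.0]
force: [-3.4, 2.9, 6.5]
finger_gap: 0.478
gripper_force: 102.7
```

Request:
drive_tool(
  plan=[
    [0,0,0.001,0,0,0,-1],
    [0,0,0,0,0,0,-1],
  ],
)

```text
t: 13.95
tcp_pos: [0.5905, -0.2156, 0.0745]
tool_rot: [0.122, 0.993, -0.0, 0.0]
force: [-4.0, 3.7, 11.3]
finger_gap: 0.479
gripper_force: 103.2
```

Request:
drive_tool(
  plan=[
    [0,0,0.0005,0,0,0,-1],
    [0,0,0,0,0,0,-1],
    [0,0,0,0,0,0,-1],
  ],
)

```text
t: 14.25
tcp_pos: [0.5905, -0.2156, 0.0745]
tool_rot: [0.122, 0.993, -0.0, 0.0]
force: [-5.5, 4.9, 13.7]
finger_gap: 0.48
gripper_force: 103.3
```

Request:
drive_tool(
  plan=[
    [0.0006,0.0004,0.0007,0,0,0,-1],
    [0,0,0.0005,0,0,0,-1],
    [0,0,0,0,0,0,-1],
    [0,0,0,0,0,0,-1],
  ],
)

```text
t: 14.65
tcp_pos: [0.5905, -0.2156, 0.0745]
tool_rot: [0.122, 0.993, -0.001, 0.001]
force: [-5.7, 4.0, 18.6]
finger_gap: 0.478
gripper_force: 103.9
```

```bash
python3 -c "
from h import *
toward((.590,-.2153,.0745))
d=manip.snapshot('scene')
cv2.imwrite('pics/s8.png',cv2.resize(d['image'][140:230,280:370,::-1],None,fx=6,fy=6))"
```

```text
t 14.65 tcp [ 0.5905 -0.2156  0.0745] yaw_y 76.02 z [ 0.0021 -0.0016 -1.    ] gap 0.478 gf 103.93256362527609 F [-5.68  4.05 18.57] q [-0.53  0.75  1.55 -0.    0.84 -1.85]
tool shift [ 0.0006  0.0001 -0.    ]
```

View pics/s8.png

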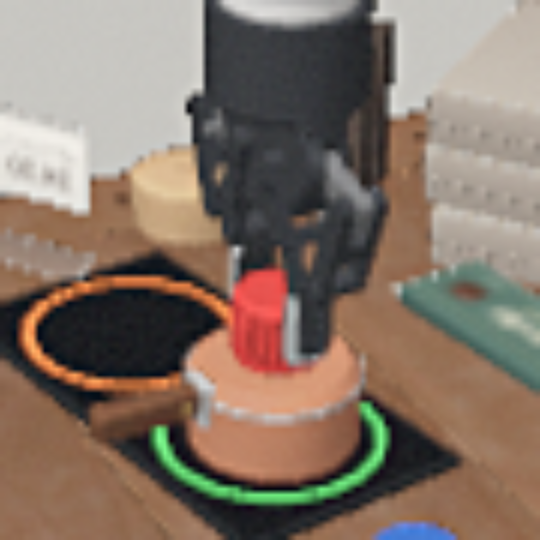

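The cap sits fully down on the lid (cap 265,320), the pot is inside the green ring, and TCP z holds at the expected 0.0745 m under an 18.6 N push. I'm handing in while still pressing.

```bash
python3 -c "
from station import manip
print(manip.sign_off())"
```

```text
the job is handed in; nothing more can be done
None
```

I slid the pot into the green ring, snapped the red cap onto the spout, and handed the job in at about 14.7 s with the arm still holding the cap fully down at about 19 N; no verdict came back.

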